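# Wipe spilled marble chips off a balance pan

### The job

Six marble chips have been spilled on the sprung, out-of-level pan of the lab balance. Take the scraper block, set it down on the pan behind the chips at the closed end, and from there wipe them all over the open lip into the white tray, with the foot resting lightly on the pan all the way to the lip: enough to feel it touch, but never leaning on the delicate pan, and without handling the chips with the fingers. Then stand the scraper upright on the bench again and let go; leave the jar, wash bottle and beaker where they stand.

Things in the scene. Friction and masses are not known exactly. Their poses are not given: they have to be found in the camera images.
- scraper: Grey plastic scraper block with a black rubber foot, standing upright on the bench; 200 g (varies). Origin: centre of its underside; z up. Foot: 112 mm along its x, 26 mm along its y (24 mm above the rubber), from 0 to 30 mm height. Grip: flat-sided block above the foot, 60 mm along x, 20 mm along y, from 30 to 85 mm height; pinch it across y. The block is the same turned by half a turn.
- balance: Grey top-pan balance fixed on the bench, carrying a sprung steel pan. Origin: on the bench below the pan; z up; wipe along +y. Housing 190 mm along x, y -105 to +80 mm, 50 mm high. Pan inside: x -66 to +66 mm, y from -81 mm (closed end) to +95 mm (open lip); rims on the other three sides stand 12 mm above the pan. Chips lie at y -15 to +65 mm; pan is bare from y -81 to -20 mm.
- pan_start (a point): Point over the bare closed end of the pan, 90 mm above the bench, at x = 0, y = -56 mm in the balance's frame (axes parallel to it): set the foot down below it, scraper x along balance x. The pan is out of level: its surface lies 63 to 82 mm above the bench here and slopes up or down along y by up to 80 mm per m, neither measured: feel for it.
- pan_lip (a point): Point straight above the middle of the pan's open lip, 90 mm above the bench, at x = 0, y = +95 mm in the balance's frame (axes parallel to it). The pan gives way by 1 mm per 5 N and meets a hard stop some 3 mm (about 16 N) down; more than 15 N between scraper and balance harms it.
- tray_floor (a point): Centre of the inner floor (8 mm above the bench) of the white open tray, fixed beside the balance under the pan's lip; axes parallel to the balance's. Inside 172 mm along x and 122 mm along y, rim 36 mm above the bench. It lies at x = 0, y = +149 mm in the balance's frame.
- jar: Bystander: amber glass jar, 58 mm across, 85 mm tall, origin at the centre of its underside. The jar and the scraper stand to the right of the balance and may have changed places.
- wash_bottle: Bystander: white plastic wash bottle with a bent spout, body 72 mm across, 195 mm tall in all; origin at the centre of its underside.
- beaker: Bystander: glass beaker, 68 mm across, 85 mm tall; origin at the centre of its underside.
- chip0: Loose irregular white marble chip, about 20 x 16 mm and 12 to 20 mm thick, about 11 g, on the pan; its origin lies anywhere inside it.
- chip1: Loose irregular white marble chip, about 20 x 16 mm and 12 to 20 mm thick, about 11 g, on the pan; its origin lies anywhere inside it.
- chip2: Loose irregular white marble chip, about 20 x 16 mm and 12 to 20 mm thick, about 11 g, on the pan; its origin lies anywhere inside it.
- chip3: Loose irregular white marble chip, about 20 x 16 mm and 12 to 20 mm thick, about 11 g, on the pan; its origin lies anywhere inside it.
- chip4: Loose irregular white marble chip, about 20 x 16 mm and 12 to 20 mm thick, about 11 g, on the pan; its origin lies anywhere inside it.
- chip5: Loose irregular white marble chip, about 20 x 16 mm and 12 to 20 mm thick, about 11 g, on the pan; its origin lies anywhere inside it.

How it is judged:
By the outcome, as a careful person would: the job done as asked, in the order asked, and still so for the second after the job is handed in, with the robot touching nothing.
It also fails if it takes over 61 s, if anything falls off the work surface, if the arm or the gripper's body presses on something with over 40 N, if the wrist force passes 120 N, or if a joint passes its speed limit or range.

### The arm

A 6-joint arm with a two-finger parallel gripper is mounted at the origin on the work surface. World frame = base frame: x ahead of the robot, y to its left, z up, the work surface at z = 0. Lengths are in m, angles in rad, forces in N, time in s.
With the tool pointing down it reaches from about 0.35 to 0.85 m from the base axis. Payload 8.1 kg.
Tool frame: the origin (TCP) lies at the very end of the fingers, on their centre line; the grasp point (between the pads) lies 19 mm behind it (grasp_offset is the distance from the TCP to the grasp point, in m); z points along the fingers, y is the direction in which the jaws open and shut (so a half turn about z gives the same grasp; the last joint's range is limited). The gripper opens to 93 mm and grips with 3 to 60 N. Pads are 15 mm wide; open, the fingers measure 128 mm over their backs; the gripper's body (75 mm by 188 mm) begins 65 mm behind the grasp point.
Start: joints at [-1.343, 0.13, 1.488, -0, 1.523, -0.085], TCP at [0.185, -0.571, 0.219] pointing down, gripper open.
Joint ranges: [-2.96, 2.96], [-0.89, 2.26], [0.02, 2.5], [-1.34, 4.48], [0, 2.73], [-2.66, 2.66]. Speed limits (rad/s): [2.39, 2.39, 2.79, 3.14, 3.14, 3.14].

### API

Orientations are given as a rotation vector (axis times angle).
In Python, from plant import read_state, read_camera, close_job, search_frame, masks_of, grasp_offset gives the robot as it stands.
- The arm moves only by the tool drive_tool, never from a script. Its argument "plan" is a list of rows, each an object with "claw": the closure, from 0 (fully open) to 1 (shut); "linear": the shift along the tool's x, y, z in cm, a list of three; "angular": the turn, a rotation vector about the tool's x, y, z in degrees, a list of three. In form: [{"claw": claw, "linear": [tx, ty, tz], "angular": [ax, ay, az]}, ...]. A call has 1 to 12 rows; each row shifts and turns the commanded pose from where the row before left it, along the tool's axes as they then stand; what a row does not reach is not made up. A row lasts 1/8 s, in which the tool goes at most 62.5 mm and 10.7 degrees, less where a joint would pass 70% of its speed; a pose out of reach is approached as far as the arm can. A call is refused whole if a number of a shift passes 6.25 or a number of a turn 10.7, either way. A call with a gripper value outside its range is refused whole. The fingers move at their own pace and stop on an object; "newtons" is the grip in N (left out, the last holds). Time passes only in rows, so rows that do not move let the fingers close. It gives the time, the measured TCP pose, the force and the opening at its end, in the units of the state.
- read_state(): the state, without advancing time (a new reading comes with each control period).
- read_camera(name): name is "side" or "top"; returns a dict with "pixels" (384x512x3 uint8, red, green, blue), "K" (3x3 intrinsics, pixels), "D" ([k1, k2, p1, p2, k3] as OpenCV has them; the pictures are not rectified), "xyz" and "attitude" of the camera in the world. Camera axes: x right, y up, looking along -z (the intrinsics and any distortion apply to the point x, -y, -z); pixel columns grow to the right and rows downward; lengths in m; the calibration is good to about 2 mm. A picture is of the moment at which its call begins. There is no depth.
- close_job(): hands the job in, once; it reports no verdict.
Trained networks look in a picture, given as the dict that the camera call returned (one of the last four; its "shot" number tells which), for a name from the list of things; names that differ only in an ending like _2 or _b are one class to them, and where a whole thing is asked for, a point or a joint stands for the part that bears it (a point fixed in the world has none). Each returns a list of dicts, best first, with "p" (0 to 1); they miss things now and then, are a little off and sometimes report something else, mostly with a low value. They report only what shows in the picture. A call takes as long as a camera call.
- search_frame(picture, label): "at" ([x, y, z] in m, in world coordinates, good to about 4 mm: the middle of the surface that is visible of it).
- masks_of(picture, label): "mask" (384x512 bool, what is visible of it).
The state is a dict: "t": time; "q": joint angles; "dq": joint speeds; "joint_torque": joint torques, N m; "tool_pos": TCP position; "orientation": TCP orientation; "force": force on the tool from outside, world axes, zero at the start; "wrist_torque": the same for the moment, N m; "opening": finger opening in m.
Only numpy, scipy, OpenCV 4.12 (cv2) and the standard library are available. Lean on these libraries where they do the work, as an engineer would, in place of code of your own. Each camera call takes 0.05 s, during which the arm holds its last target.

## Working session

There is one attempt and no reset: what is moved stays moved. The work goes in short steps, Python scripts to look and compute and a tool call to move; the robot and the scene stay as the last step left them, time stands still between calls to the robot, and variables do not carry over. Pictures are saved under pics/ and viewed, and the job is handed in when it is done.

Besides the shell and the picture viewer there is one more tool, called after "Request:" in YAML: its name, and indented under it one key for each argument. drive_tool: Moves the arm, as the interface text tells. Its arguments: {"type":"object","properties":{"plan":{"type":"array"},"newtons":{"type":"number"}},"required":["plan"]}

```bash
mkdir -p pics; ls; python3 - <<'E'
from plant import *
import cv2,numpy as np
print(read_state(), grasp_offset)
for n in ("side","top"):
    p=read_camera(n); cv2.imwrite(f"pics/{n}0.png",p["pixels"][:,:,::-1])
    print(n,p["K"],p["D"],p["xyz"],p["attitude"],p["shot"])
    for l in ["scraper","balance","jar","tray_floor","wash_bottle","beaker","chip0"]:
        print(l,[(np.round(r["at"],3).tolist(),round(r["p"],2)) for r in search_frame(p,l)][:7])
E
```

```text
pics
{'t': 0.0, 'q': array([-1.34339782e+00,  1.31157816e-01,  1.48928332e+00, -1.32504030e-05,
        1.52298334e+00, -8.53914783e-02]), 'dq': array([ 0.0005204 , -0.00023132, -0.00149147, -0.00123519, -0.00181658,
       -0.00087838]), 'joint_torque': array([-1.76770202e-03, -5.59852374e+01, -4.91757882e+01,  7.67697953e-02,
        3.53360258e-02, -1.64443145e-04]), 'tool_pos': array([ 0.18452144, -0.57032469,  0.21758723]), 'orientation': array([-3.10144603e+00, -4.89045410e-01,  2.24741290e-04]), 'force': array([-0.58700598, -0.05613296, -0.16392223]), 'wrist_torque': array([-0.04773559, -0.03409182,  0.02821862]), 'opening': 0.0931793485794239} 0.0188
side [[352.36857247   0.         257.75999201]
 [  0.         352.36857247 197.88372706]
 [  0.           0.           1.        ]] [0.02233466 0.         0.         0.         0.        ] [ 0.35168461 -0.49748835  0.76057886] [ 0.68250406 -0.13717279 -0.39025555] 1
scraper [([0.445, -0.323, 0.028], 0.86)]
balance [([0.539, -0.042, 0.07], 0.57), ([0.508, 0.036, 0.092], 0.37), ([0.708, -0.198, 0.047], 0.33)]
jar [([0.583, -0.342, 
[... 391 characters left out ...]
    457.37607617 189.46050434]
 [  0.           0.           1.        ]] [0.0518982 0.        0.        0.        0.       ] [0.45123045 0.03393314 1.17988764] [ 0.05500472 -0.0969073  -1.58239633] 2
scraper [([0.448, -0.308, 0.029], 0.67)]
balance [([0.554, -0.007, 0.071], 0.91), ([0.509, 0.044, 0.089], 0.58)]
jar [([0.587, -0.324, 0.087], 0.65)]
tray_floor [([0.543, 0.163, 0.011], 0.57)]
wash_bottle [([0.411, 0.331, 0.112], 0.79)]
beaker [([0.71, -0.208, 0.037], 0.57), ([0.586, -0.324, 0.087], 0.37), ([0.561, 0.008, 0.093], 0.35)]
chip0 [([0.525, 0.001, 0.086], 0.64), ([0.595, 0.047, 0.086], 0.63), ([0.589, 0.013, 0.088], 0.62), ([0.559, 0.01, 0.095], 0.48), ([0.547, 0.059, 0.085], 0.37)]
```

View pics/side0.png

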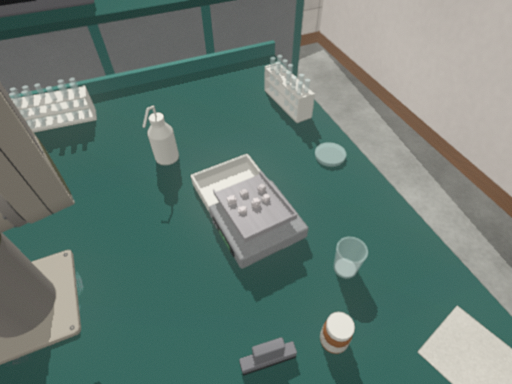

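View pics/top0.png

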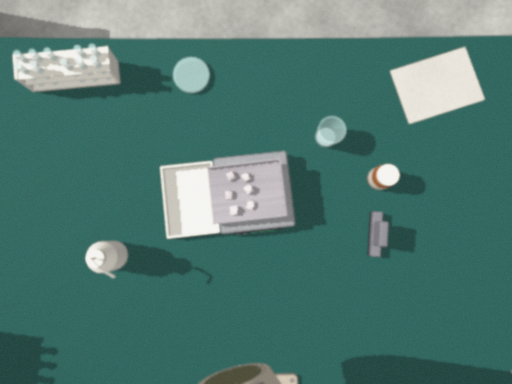

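```bash
cat > h.py <<'E'
from plant import *
import cv2,numpy as np
from scipy.spatial.transform import Rotation as R
from scipy.optimize import minimize
def proj(p,X):
    X=np.atleast_2d(X).astype(float); Rc=R.from_rotvec(p["attitude"]).as_matrix()
    c=(X-np.array(p["xyz"]))@Rc; c=c*[1,-1,-1]
    return cv2.projectPoints(c.reshape(-1,1,3),np.zeros(3),np.zeros(3),np.array(p["K"]),np.array(p["D"]))[0].reshape(-1,2)
def box(x0,x1,y0,y1,z0,z1): return np.array([[x,y,z] for x in(x0,x1) for y in(y0,y1) for z in(z0,z1)])
def place(P,x,y,a,z=0):
    c,s=np.cos(a),np.sin(a); P=np.array(P,float)
    return np.c_[c*P[:,0]-s*P[:,1]+x, s*P[:,0]+c*P[:,1]+y, P[:,2]+z]
def sil(p,boxes,pose,S=4):
    m=np.zeros((384*S,512*S),np.uint8)
    for b in boxes:
        u=proj(p,place(b,*pose)); h=cv2.convexHull(((u+.5)*S*16).astype(np.int32))
        cv2.fillConvexPoly(m,h,255,shift=4)
    return cv2.resize(m,(512,384),interpolation=cv2.INTER_AREA)/255.
def best(p,l):
    r=masks_of(p,l); return r
E
python3 - <<'E'
from h import *
import pickle
out={}
for n in ("side","top"):
    p=read_camera(n); out[n]=(p,{})
    vis=p["pixels"].copy()
    for i,l in enumerate(["scraper","balance","jar","tray_floor","beaker"]):
        r=masks_of(p,l); out[n][1][l]=r
        for q in r[:3]:
            ys,xs=np.nonzero(q["mask"]); print(n,l,round(q["p"],2),len(xs),xs.min(),xs.max(),ys.min(),ys.max())
        if r:
            c,_=cv2.findContours(r[0]["mask"].astype(np.uint8),0,1); cv2.drawContours(vis,c,-1,[(255,0,0),(0,255,0),(0,0,255),(255,255,0),(255,0,255)][i],1)
    crop=vis[130:384,180:400] if n=="side" else vis[100:300,150:420]
    cv2.imwrite(f"pics/{n}m.png",cv2.resize(crop,None,fx=2.3 if n=="side" else 2.9,fy=2.3 if n=="side" else 2.9,interpolation=cv2.INTER_NEAREST)[:,:,::-1])
pickle.dump(out,open("m.pkl","wb"))
E
```

```text
side scraper 0.83 1213 239 295 338 374
side balance 0.63 5240 209 306 173 266
side jar 0.63 1007 321 354 313 352
side tray_floor 0.91 1663 191 258 154 207
side beaker 0.56 1054 334 367 237 277
top scraper 0.95 718 368 387 211 255
top balance 0.68 5887 207 294 150 234
top jar 0.8 599 368 399 165 189
top jar 0.54 58 246 253 201 209
top tray_floor 0.59 3417 161 218 161 237
```

View pics/sidem.png

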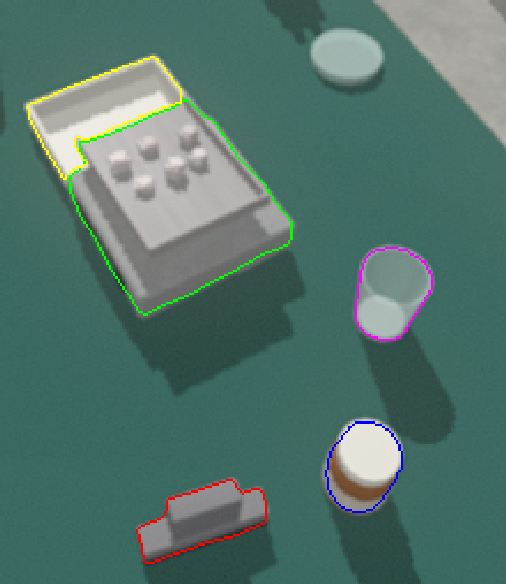

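View pics/topm.png

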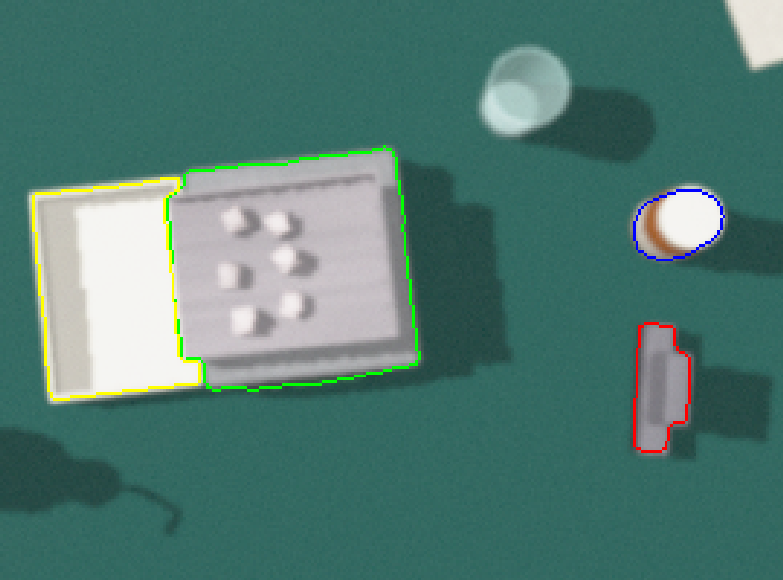

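```bash
cat > fit.py <<'E'
from h import *
import pickle
out=pickle.load(open("m.pkl","rb"))
def fit(boxesf,masks,x0,steps):
    def cost(v):
        t=0
        for n in masks:
            p=out[n][0]; t+=np.abs(sil(p,boxesf(v),v[:3],S=4)-masks[n]).sum()
        return t
    sim=np.vstack([x0]+[np.array(x0)+np.eye(len(x0))[i]*steps[i] for i in range(len(x0))])
    r=minimize(cost,x0,method="Nelder-Mead",options=dict(initial_simplex=sim,maxiter=400,xatol=1e-4,fatol=.1))
    return r.x,r.fun
def show(n,boxes,pose,f):
    p=out[n][0]; v=p["pixels"].copy(); S=3; v=cv2.resize(v,None,fx=S,fy=S,interpolation=cv2.INTER_LINEAR)
    return v
scr=lambda v:[box(-.056,.056,-.0125,.0125,0,.03),box(-.03,.03,-.01,.01,.03,.085)]
def bal(v):
    h,s=v[3],v[4]
    pan=box(-.067,.067,-.082,.095,0,0); 
    pan[:,2]=h+s*(pan[:,1]+.056)+np.tile([-.002,.012],4)*1.0
    lip=pan.copy(); 
    pan[(pan[:,1]>0)&(np.arange(8)%2==1),2]-=.0
    return [box(-.095,.095,-.105,.08,0,.05),box(-.089,.089,.085,.213,0,.036),pan]
for sub in (["top","side"],["top"],["side"]):
    m={n:out[n][1]["scraper"][0]["mask"] for n in sub}
    x,f=fit(scr,m,[.445,-.315,.0],[.01,.01,.1]); print("scr",sub,np.round(x,4),f)
    m={n:out[n][1]["balance"][0]["mask"]|out[n][1]["tray_floor"][0]["mask"] for n in sub}
    x,f=fit(bal,m,[.54,.01,.08,.072,0],[.01,.01,.1,.005,.03]); print("bal",sub,np.round(x,4),f)
E
python3 fit.py
```

```text
scr ['top', 'side'] [ 0.4482 -0.3165 -0.1089] 137.3607843137255
bal ['top', 'side'] [ 0.5533  0.0057  0.0889  0.0744 -0.0074] 1339.141176470588
scr ['top'] [ 0.4488 -0.3159 -0.1076] 57.79607843137255
bal ['top'] [0.5531 0.0048 0.0893 0.071  0.0177] 503.5882352941176
scr ['side'] [ 0.4478 -0.3163 -0.1149] 72.78039215686275
bal ['side'] [ 0.5555  0.0122  0.1025  0.0713 -0.0032] 689.635294117647
```

```bash
cat > ov.py <<'E'
from h import *
import pickle
def ov(p,items,fn,crop,S=4):
    v=cv2.resize(p["pixels"],None,fx=S,fy=S,interpolation=cv2.INTER_CUBIC)
    E=[(0,1),(2,3),(4,5),(6,7),(0,2),(1,3),(4,6),(5,7),(0,4),(1,5),(2,6),(3,7)]
    for boxes,pose,col in items:
        for b in boxes:
            u=((proj(p,place(b,*pose))+.5)*S).astype(int)
            for i,j in E: cv2.line(v,tuple(map(int,u[i])),tuple(map(int,u[j])),col,1,cv2.LINE_AA)
    x0,x1,y0,y1=[c*S for c in crop]
    cv2.imwrite(fn,v[y0:y1,x0:x1][:,:,::-1])
E
python3 - <<'E'
from ov import *
from fit import scr,bal,out
b=[.5533,.0057,.0889,.072,0.0]; s=[.4485,-.3162,-.108]
for n,c in (("top",(155,300,145,245)),("side",(185,315,150,270))):
    ov(out[n][0],[(bal(b),b[:3],(255,0,0))],f"pics/ovb_{n}.png",c)
for n,c in (("top",(350,410,195,265)),("side",(230,310,330,384))):
    ov(out[n][0],[(scr(0),s,(255,0,0))],f"pics/ovs_{n}.png",c,6)
E
```

```text
scr ['top', 'side'] [ 0.4482 -0.3165 -0.1089] 137.3607843137255
bal ['top', 'side'] [ 0.5533  0.0057  0.0889  0.0744 -0.0074] 1339.141176470588
scr ['top'] [ 0.4488 -0.3159 -0.1076] 57.79607843137255
bal ['top'] [0.5531 0.0048 0.0893 0.071  0.0177] 503.5882352941176
scr ['side'] [ 0.4478 -0.3163 -0.1149] 72.78039215686275
bal ['side'] [ 0.5555  0.0122  0.1025  0.0713 -0.0032] 689.635294117647
```

View pics/ovb_top.png

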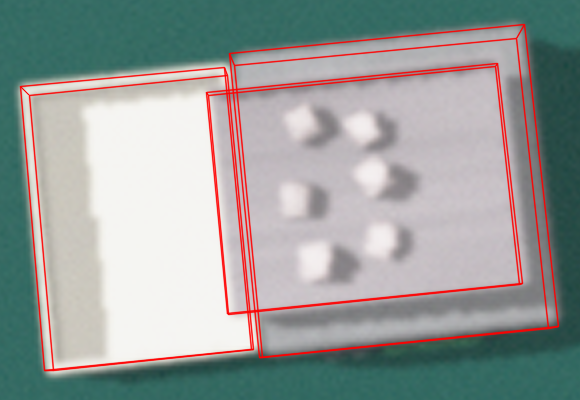

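View pics/ovb_side.png

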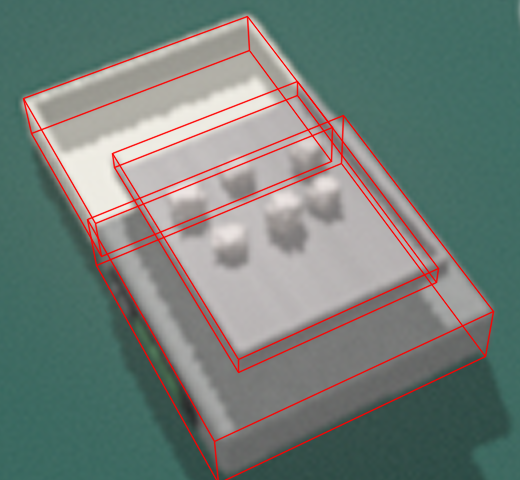

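View pics/ovs_top.png

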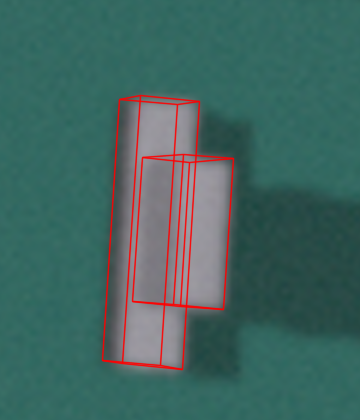

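View pics/ovs_side.png

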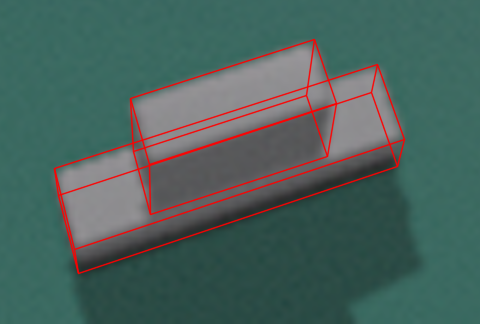

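```bash
cat > go.py <<'E'
from h import *
BAL=(.5540,.0065,.0895); SCR=(.4485,-.3162,-.108)
def b2w(x,y,B=BAL):
    return place([[x,y,0]],*B)[0][:2]
def delta(pos,yaw,verb=True):
    """tool y axis along angle yaw+90 (mod 180), tool z down"""
    s=read_state(); Rt=R.from_rotvec(s["orientation"])
    best=None
    for k in (0,np.pi):
        a=yaw+np.pi/2+k; y=np.array([np.cos(a),np.sin(a),0]); z=np.array([0,0,-1.]); x=np.cross(y,z)
        Rg=R.from_matrix(np.c_[x,y,z]); d=(Rt.inv()*Rg).as_rotvec(degrees=True)
        if best is None or np.linalg.norm(d)<np.linalg.norm(best): best=d
    t=Rt.inv().apply(np.array(pos)-s["tool_pos"])*100
    print("t",round(s["t"],2),"tool shift cm",np.round(t,2),"turn deg",np.round(best,2),"F",np.round(s["force"],2),"pos",np.round(s["tool_pos"],4),"open",round(s["opening"],4),"q6",np.round(s["q"][5],2))
    return t,best
E
python3 -c "
from go import *
delta((SCR[0],SCR[1],.15),SCR[2])"
```

```text
t 1.4 tool shift cm [ 32.94 -16.11   6.86] turn deg [-0.   -0.   24.11] F [0.09 0.75 0.95] pos [ 0.1847 -0.5709  0.2186] open 0.0928 q6 -0.09
```

Request:
drive_tool:
  plan:
    - {"claw":0,"linear":[2.1,-1.0,0.4],"angular":[0,0,0]}
    - {"claw":0,"linear":[4.1,-2.0,0.9],"angular":[0,0,0]}
    - {"claw":0,"linear":[4.5,-2.2,0.9],"angular":[0,0,0]}
    - {"claw":0,"linear":[4.5,-2.2,0.9],"angular":[0,0,0]}
    - {"claw":0,"linear":[4.5,-2.2,0.9],"angular":[0,0,0]}
    - {"claw":0,"linear":[4.5,-2.2,0.9],"angular":[0,0,0]}
    - {"claw":0,"linear":[4.5,-2.2,0.9],"angular":[0,0,0]}
    - {"claw":0,"linear":[2.8,-1.5,0.7],"angular":[0,0,0]}
    - {"claw":0,"linear":[1.4,-0.8,0.3],"angular":[0,0,6]}
    - {"claw":0,"linear":[0,0,0],"angular":[0,0,9]}
    - {"claw":0,"linear":[0,0,0],"angular":[0,0,9.1]}
    - {"claw":0,"linear":[0,0,0],"angular":[0,0,0]}

```text
t: 2.9
tool_pos: [0.4478, -0.3134, 0.1504]
orientation: [-3.137, 0.166, 0.0]
force: [-0.5, 0.4, -0.0]
opening: 0.0933
```

```bash
python3 -c "
from go import *
delta((SCR[0],SCR[1],.046),SCR[2])"
```

```text
t 2.9 tool shift cm [ 0.1   0.28 10.44] turn deg [-0.02  0.01  0.11] F [-0.5   0.35 -0.02] pos [ 0.4478 -0.3134  0.1504] open 0.0933 q6 0.97
```

Request:
drive_tool:
  plan:
    - {"claw":0,"linear":[0.1,0.28,2],"angular":[0,0,0]}
    - {"claw":0,"linear":[0,0,3],"angular":[0,0,0]}
    - {"claw":0,"linear":[0,0,3],"angular":[0,0,0]}
    - {"claw":0,"linear":[0,0,1.6],"angular":[0,0,0]}
    - {"claw":0,"linear":[0,0,0.8],"angular":[0,0,0]}
    - {"claw":0,"linear":[0,0,0],"angular":[0,0,0]}
    - {"claw":0,"linear":[0,0,0],"angular":[0,0,0]}
  newtons: 20

```text
t: 3.78
tool_pos: [0.4489, -0.3181, 0.0478]
orientation: [3.136, -0.169, 0.002]
force: [0.2, -0.4, -0.5]
opening: 0.0928
```

```bash
python3 - <<'E'
from go import *
delta((SCR[0],SCR[1],.046),SCR[2])
from ov import ov
from fit import scr
p=read_camera("side")
ov(p,[(scr(0),SCR,(255,0,0))],"pics/g1.png",(200,330,264,384),5)
E
```

```text
t 3.77 tool shift cm [-0.07 -0.18  0.18] turn deg [ 0.06 -0.09  0.02] F [ 0.21 -0.37 -0.54] pos [ 0.4489 -0.3181  0.0478] open 0.0928 q6 0.97
scr ['top', 'side'] [ 0.4482 -0.3165 -0.1089] 137.3607843137255
bal ['top', 'side'] [ 0.5533  0.0057  0.0889  0.0744 -0.0074] 1339.141176470588
scr ['top'] [ 0.4488 -0.3159 -0.1076] 57.79607843137255
bal ['top'] [0.5531 0.0048 0.0893 0.071  0.0177] 503.5882352941176
scr ['side'] [ 0.4478 -0.3163 -0.1149] 72.78039215686275
bal ['side'] [ 0.5555  0.0122  0.1025  0.0713 -0.0032] 689.635294117647
```

View pics/g1.png

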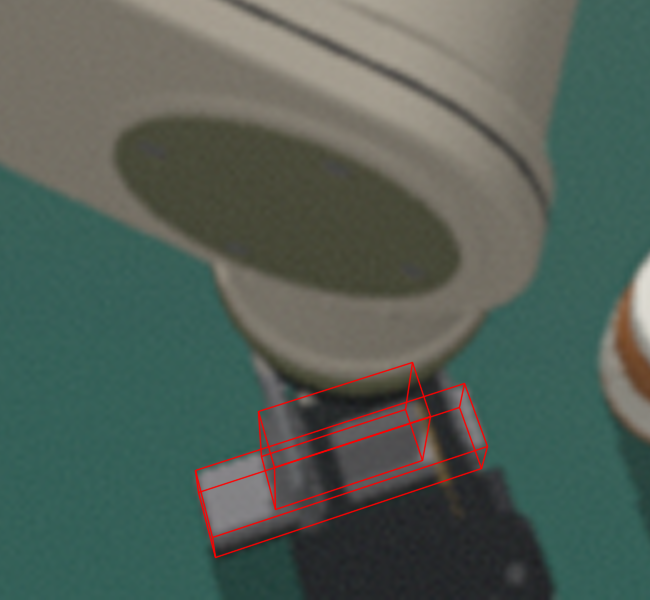

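Request:
drive_tool:
  plan:
    - {"claw":0.5,"linear":[0,-0.15,0.1],"angular":[0,0,0]}
    - {"claw":1,"linear":[0,0,0],"angular":[0,0,0]}
    - {"claw":1,"linear":[0,0,0],"angular":[0,0,0]}
    - {"claw":1,"linear":[0,0,0],"angular":[0,0,0]}
    - {"claw":1,"linear":[0,0,0],"angular":[0,0,0]}
    - {"claw":1,"linear":[0,0,0],"angular":[0,0,0]}
    - {"claw":1,"linear":[0,0,0],"angular":[0,0,0]}
    - {"claw":1,"linear":[0,0,0],"angular":[0,0,0]}
  newtons: 30

```text
t: 4.82
tool_pos: [0.4484, -0.316, 0.0456]
orientation: [-3.137, 0.169, -0.0]
force: [0.4, -0.1, 0.9]
opening: 0.02
```

```bash
sed -i 's/^for sub in/if __name__=="__main__":\n  for sub in/; ' fit.py; python3 - <<'E'
s=open('fit.py').read().split('if __name__')
s[1]=s[1].replace('\n    ','\n      ')
open('fit.py','w').write('if __name__'.join(s))
E
python3 -c "
from go import *
delta((SCR[0],SCR[1],.046),SCR[2])"
```

```text
t 4.83 tool shift cm [ 0.01  0.02 -0.04] turn deg [-0.   -0.    0.01] F [ 0.38 -0.08  0.94] pos [ 0.4484 -0.316   0.0456] open 0.02 q6 0.97
```

Request:
drive_tool:
  plan:
    - {"claw":1,"linear":[0,0,-1],"angular":[0,0,0]}
    - {"claw":1,"linear":[0,0,-2.5],"angular":[0,0,0]}
    - {"claw":1,"linear":[0,0,-4],"angular":[0,0,0]}
    - {"claw":1,"linear":[0,0,-3],"angular":[0,0,0]}
    - {"claw":1,"linear":[0,0,-1.5],"angular":[0,0,0]}
    - {"claw":1,"linear":[0,0,0],"angular":[0,0,0]}
    - {"claw":1,"linear":[0,0,0],"angular":[0,0,0]}

```text
t: 5.7
tool_pos: [0.4476, -0.3153, 0.164]
orientation: [-3.136, 0.169, 0.003]
force: [0.3, -0.2, -2.8]
opening: 0.0194
```

```bash
python3 -c "
from go import *
w=b2w(0,-.056);print(w)
delta((*w,.165),BAL[2])"
```

```text
[ 0.55900531 -0.04927586]
t 5.7 tool shift cm [  8.21 -27.65  -0.08] turn deg [ -0.09   0.11 -11.31] F [ 0.29 -0.15 -2.77] pos [ 0.4476 -0.3153  0.164 ] open 0.0194 q6 0.97
```

Request:
drive_tool:
  plan:
    - {"claw":1,"linear":[0.6,-2.0,0],"angular":[0,0,0]}
    - {"claw":1,"linear":[1.2,-4.0,0],"angular":[0,0,0]}
    - {"claw":1,"linear":[1.5,-5.0,0],"angular":[0,0,0]}
    - {"claw":1,"linear":[1.5,-5.0,0],"angular":[0,0,0]}
    - {"claw":1,"linear":[1.5,-5.0,0],"angular":[0,0,0]}
    - {"claw":1,"linear":[1.2,-4.2,0],"angular":[0,0,0]}
    - {"claw":1,"linear":[0.7,-2.45,0],"angular":[0,0,-3.3]}
    - {"claw":1,"linear":[0,0,0],"angular":[0,0,-5]}
    - {"claw":1,"linear":[0,0,0],"angular":[0,0,-3]}
    - {"claw":1,"linear":[0,0,0],"angular":[0,0,0]}
    - {"claw":1,"linear":[0,0,0],"angular":[0,0,0]}
    - {"claw":1,"linear":[0,0,0],"angular":[0,0,0]}

```text
t: 7.2
tool_pos: [0.5595, -0.0497, 0.1654]
orientation: [-3.138, -0.139, 0.001]
force: [-0.4, 0.3, -2.3]
opening: 0.02
```

```bash
python3 - <<'E'
from go import *
from ov import ov
from fit import scr,bal
w=b2w(0,-.056)
delta((*w,.165),BAL[2])
b=list(BAL)+[.072,0]
s=read_state(); P=s["tool_pos"]
for n,c in (("side",(185,345,150,285)),("top",(155,310,145,245))):
    p=read_camera(n)
    ov(p,[(bal(b),BAL,(255,0,0)),(scr(0),(P[0],P[1],BAL[2],P[2]-.0456),(0,255,0))],f"pics/s1{n}.png",c,4)
E
```

```text
t 7.2 tool shift cm [-0.05 -0.05  0.04] turn deg [-0.01  0.02 -0.05] F [-0.36  0.26 -2.31] pos [ 0.5595 -0.0497  0.1654] open 0.02 q6 1.3
```

View pics/s1side.png

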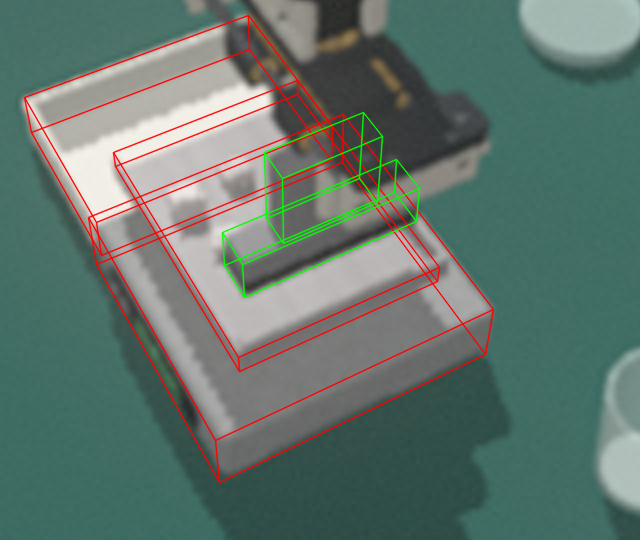

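View pics/s1top.png

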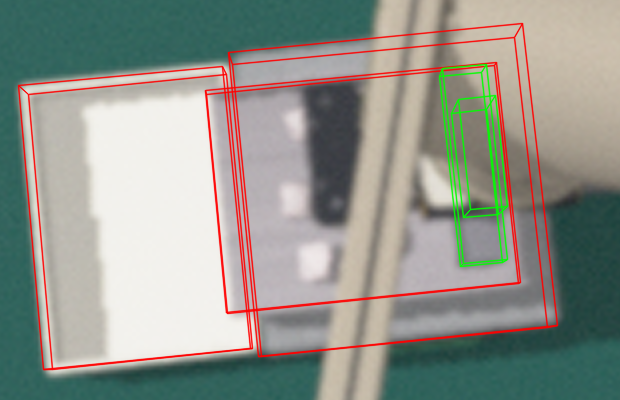

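Request:
drive_tool:
  plan:
    - {"claw":1,"linear":[-0.05,-0.05,0.7],"angular":[0,0,0]}
    - {"claw":1,"linear":[0,0,1.2],"angular":[0,0,0]}
    - {"claw":1,"linear":[0,0,0.7],"angular":[0,0,0]}
    - {"claw":1,"linear":[0,0,0.5],"angular":[0,0,0]}
    - {"claw":1,"linear":[0,0,0.2],"angular":[0,0,0]}
    - {"claw":1,"linear":[0,0,0.1],"angular":[0,0,0]}
    - {"claw":1,"linear":[0,0,0],"angular":[0,0,0]}
    - {"claw":1,"linear":[0,0,0],"angular":[0,0,0]}

```text
t: 8.3
tool_pos: [0.5593, -0.0495, 0.132]
orientation: [3.138, 0.14, 0.001]
force: [0.5, 0.5, -1.9]
opening: 0.0196
```

```bash
cat > f.py <<'E'
from go import *
s=read_state(); P=s["tool_pos"]; c,si=np.cos(BAL[2]),np.sin(BAL[2]); d=P[:2]-np.array(BAL[:2])
print("t %.2f bal x %.1f y %.1f sole z %.1f mm"%(s["t"],1e3*(c*d[0]+si*d[1]),1e3*(-si*d[0]+c*d[1]),1e3*P[2]-45.6),"F",np.round(s["force"],2),"M",np.round(s["wrist_torque"],2),"op",round(s["opening"],4))
E
python3 f.py
```

```text
t 8.30 bal x 0.3 y -56.2 sole z 86.4 mm F [ 0.53  0.45 -1.87] M [-0.01 -0.01 -0.  ] op 0.0196
```

Request:
drive_tool:
  plan:
    - {"claw":1,"linear":[0,0,0.1],"angular":[0,0,0]}
    - {"claw":1,"linear":[0,0,0.1],"angular":[0,0,0]}
    - {"claw":1,"linear":[0,0,0.1],"angular":[0,0,0]}
    - {"claw":1,"linear":[0,0,0.05],"angular":[0,0,0]}
    - {"claw":1,"linear":[0,0,0],"angular":[0,0,0]}

```text
t: 8.93
tool_pos: [0.5591, -0.0494, 0.128]
orientation: [-3.138, -0.14, 0.0]
force: [0.5, -1.0, -1.6]
opening: 0.0196
```

Request:
drive_tool:
  plan:
    - {"claw":1,"linear":[0,0,0.08],"angular":[0,0,0]}
    - {"claw":1,"linear":[0,0,0.07],"angular":[0,0,0]}
    - {"claw":1,"linear":[0,0,0],"angular":[0,0,0]}

```text
t: 9.3
tool_pos: [0.5592, -0.0495, 0.1268]
orientation: [3.138, 0.14, 0.0]
force: [-0.6, -0.2, -0.6]
opening: 0.0196
```

Request:
drive_tool:
  plan:
    - {"claw":1,"linear":[0,0,0],"angular":[0,0,0]}

```text
t: 9.43
tool_pos: [0.5592, -0.0495, 0.1268]
orientation: [3.138, 0.14, 0.0]
force: [0.2, -1.0, -1.5]
opening: 0.0196
```

Request:
drive_tool:
  plan:
    - {"claw":1,"linear":[0,0,0.05],"angular":[0,0,0]}
    - {"claw":1,"linear":[0,0,0],"angular":[0,0,0]}

```text
t: 9.68
tool_pos: [0.5593, -0.0495, 0.1264]
orientation: [3.138, 0.14, 0.001]
force: [-0.9, -0.1, 0.1]
opening: 0.0199
```

Request:
drive_tool:
  plan:
    - {"claw":1,"linear":[0,0,0],"angular":[0,0,0]}

```text
t: 9.8
tool_pos: [0.5592, -0.0495, 0.1263]
orientation: [3.138, 0.14, 0.0]
force: [-0.9, -0.8, 0.5]
opening: 0.0196
```

```bash
python3 f.py; python3 - <<'E'
from go import *
from ov import ov
from fit import scr,bal
p=read_camera("side")
ov(p,[],"pics/c1.png",(225,305,180,250),8)
s=read_state(); P=s["tool_pos"]
for h in (.069,.081):
    b=list(BAL)+[h,0]
    ov(p,[(bal(b)[2:],BAL,(255,0,0)),(scr(0),(P[0],P[1],BAL[2],P[2]-.0456),(0,255,0))],f"pics/c1_{int(h*1e3)}.png",(205,305,160,250),7)
E
```

```text
t 9.80 bal x 0.2 y -56.3 sole z 80.7 mm F [-0.87 -0.83  0.48] M [-0.2   0.13 -0.04] op 0.0196
```

View pics/c1.png

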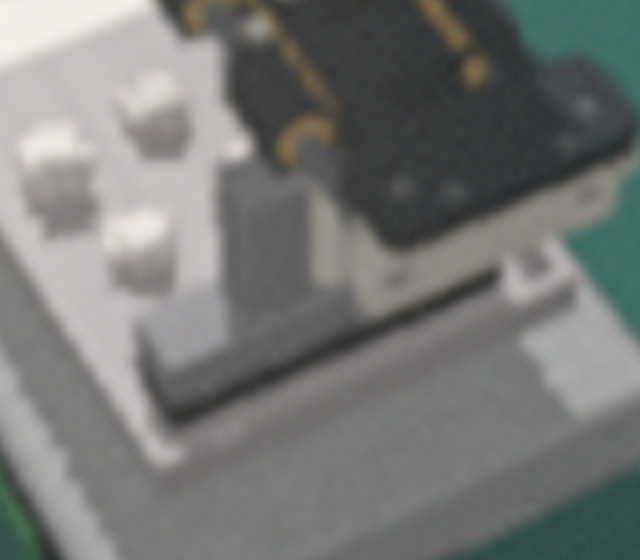

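View pics/c1_69.png

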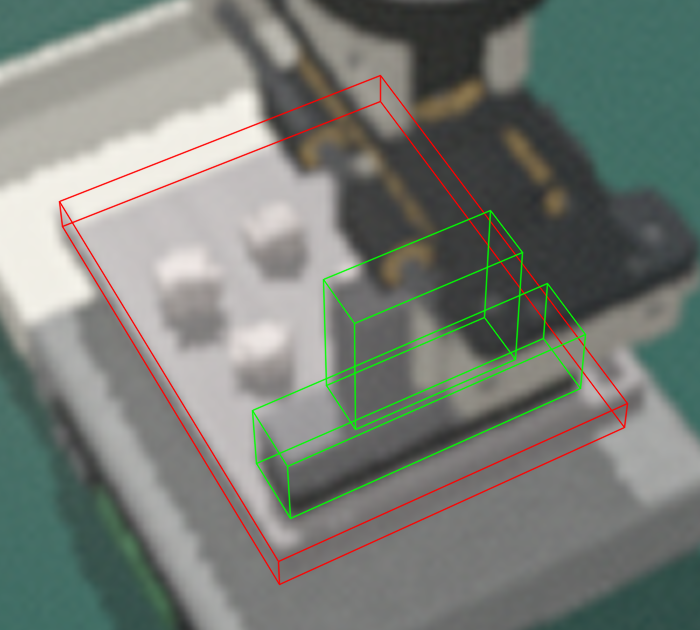

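View pics/c1_81.png

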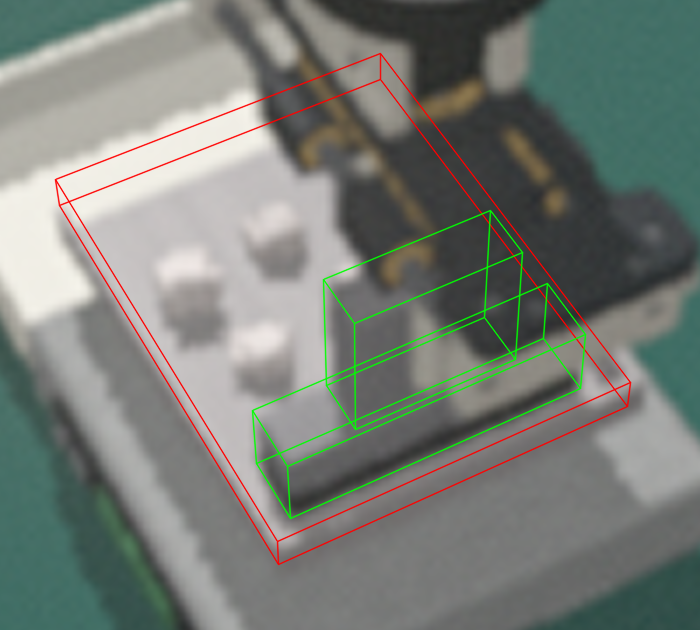

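Request:
drive_tool:
  plan:
    - {"claw":1,"linear":[0,-0.1,0.03],"angular":[0,0,0]}
    - {"claw":1,"linear":[0,-0.2,0.0],"angular":[0,0,0]}
    - {"claw":1,"linear":[0,-0.2,0.01],"angular":[0,0,0]}
    - {"claw":1,"linear":[0,0,0],"angular":[0,0,0]}

```text
t: 10.35
tool_pos: [0.5587, -0.0441, 0.1258]
orientation: [-3.138, -0.141, -0.0]
force: [0.1, -0.1, 0.4]
opening: 0.0196
```

```bash
python3 f.py
```

```text
t 10.35 bal x 0.2 y -50.9 sole z 80.2 mm F [ 0.05 -0.06  0.44] M [-0.14 -0.08  0.  ] op 0.0196
```

Request:
drive_tool:
  plan:
    - {"claw":1,"linear":[0,-0.3,0.03],"angular":[0,0,0]}
    - {"claw":1,"linear":[0,-0.3,0.02],"angular":[0,0,0]}
    - {"claw":1,"linear":[0,-0.3,0.03],"angular":[0,0,0]}

```text
t: 10.72
tool_pos: [0.5579, -0.0353, 0.125]
orientation: [3.138, 0.14, 0.0]
force: [-0.8, -1.7, 1.5]
opening: 0.0195
```

Request:
drive_tool:
  plan:
    - {"claw":1,"linear":[0,0,0],"angular":[0,0,0]}

```text
t: 10.85
tool_pos: [0.5579, -0.0351, 0.125]
orientation: [-3.138, -0.141, -0.0]
force: [0.4, 0.1, 1.0]
opening: 0.02
```

```bash
python3 f.py
```

```text
t 10.85 bal x 0.2 y -41.7 sole z 79.4 mm F [0.35 0.13 1.01] M [-0.13 -0.07 -0.  ] op 0.02
```

Request:
drive_tool:
  plan:
    - {"claw":1,"linear":[0,-0.3,0.02],"angular":[0,0,0]}
    - {"claw":1,"linear":[0,-0.3,0.02],"angular":[0,0,0]}
    - {"claw":1,"linear":[0,-0.3,0.02],"angular":[0,0,0]}

```text
t: 11.22
tool_pos: [0.5571, -0.0263, 0.1244]
orientation: [3.138, 0.14, 0.0]
force: [-0.2, -1.7, 1.6]
opening: 0.0201
```

Request:
drive_tool:
  plan:
    - {"claw":1,"linear":[0,0,0],"angular":[0,0,0]}

```text
t: 11.35
tool_pos: [0.557, -0.0261, 0.1243]
orientation: [-3.138, -0.141, 0.0]
force: [0.6, -0.6, 1.6]
opening: 0.0195
```

```bash
python3 f.py
```

```text
t 11.35 bal x 0.1 y -32.7 sole z 78.7 mm F [ 0.57 -0.6   1.62] M [-0.11 -0.06 -0.02] op 0.0195
```

Request:
drive_tool:
  plan:
    - {"claw":1,"linear":[0,-0.3,0.02],"angular":[0,0,0]}
    - {"claw":1,"linear":[0,-0.3,0.02],"angular":[0,0,0]}
    - {"claw":1,"linear":[0,-0.3,0.02],"angular":[0,0,0]}

```text
t: 11.72
tool_pos: [0.5562, -0.0174, 0.1237]
orientation: [3.138, 0.14, -0.0]
force: [0.7, -2.2, 1.4]
opening: 0.0197
```

Request:
drive_tool:
  plan:
    - {"claw":1,"linear":[0,0,0],"angular":[0,0,0]}

```text
t: 11.85
tool_pos: [0.5562, -0.0171, 0.1237]
orientation: [-3.138, -0.141, 0.0]
force: [0.5, -0.4, 1.1]
opening: 0.02
```

```bash
python3 f.py
```

```text
t 11.85 bal x 0.1 y -23.7 sole z 78.1 mm F [ 0.55 -0.38  1.1 ] M [-0.13 -0.04  0.01] op 0.02
```

Request:
drive_tool:
  plan:
    - {"claw":1,"linear":[0,-0.3,0.025],"angular":[0,0,0]}
    - {"claw":1,"linear":[0,-0.3,0.025],"angular":[0,0,0]}
    - {"claw":1,"linear":[0,-0.3,0.02],"angular":[0,0,0]}

```text
t: 12.22
tool_pos: [0.5555, -0.0084, 0.123]
orientation: [3.138, 0.14, 0.0]
force: [0.8, -1.8, 1.4]
opening: 0.0197
```

Request:
drive_tool:
  plan:
    - {"claw":1,"linear":[0,0,0],"angular":[0,0,0]}

```text
t: 12.35
tool_pos: [0.5554, -0.0082, 0.123]
orientation: [-3.138, -0.141, 0.0]
force: [0.5, -1.3, 1.3]
opening: 0.0199
```

```bash
python3 f.py
```

```text
t 12.35 bal x 0.1 y -14.7 sole z 77.4 mm F [ 0.54 -1.32  1.35] M [-0.06 -0.07 -0.04] op 0.0199
```

Request:
drive_tool:
  plan:
    - {"claw":1,"linear":[0,-0.3,0.025],"angular":[0,0,0]}
    - {"claw":1,"linear":[0,-0.3,0.02],"angular":[0,0,0]}
    - {"claw":1,"linear":[0,-0.3,0.025],"angular":[0,0,0]}

```text
t: 12.72
tool_pos: [0.5546, 0.0005, 0.1223]
orientation: [3.138, 0.14, -0.0]
force: [-0.2, -2.4, 1.5]
opening: 0.02
```

Request:
drive_tool:
  plan:
    - {"claw":1,"linear":[0,0,0],"angular":[0,0,0]}

```text
t: 12.85
tool_pos: [0.5546, 0.0008, 0.1223]
orientation: [-3.138, -0.141, 0.0]
force: [-0.2, -0.4, 0.8]
opening: 0.0196
```

```bash
python3 f.py
```

```text
t 12.85 bal x 0.1 y -5.7 sole z 76.7 mm F [-0.23 -0.35  0.85] M [-0.16  0.   -0.08] op 0.0196
```

Request:
drive_tool:
  plan:
    - {"claw":1,"linear":[0,-0.3,0.03],"angular":[0,0,0]}
    - {"claw":1,"linear":[0,-0.3,0.025],"angular":[0,0,0]}
    - {"claw":1,"linear":[0,-0.3,0.025],"angular":[0,0,0]}

```text
t: 13.22
tool_pos: [0.5539, 0.0095, 0.1216]
orientation: [3.138, 0.14, 0.0]
force: [-0.1, -2.9, 1.1]
opening: 0.0198
```

Request:
drive_tool:
  plan:
    - {"claw":1,"linear":[0,0,0],"angular":[0,0,0]}

```text
t: 13.35
tool_pos: [0.5539, 0.0097, 0.1216]
orientation: [-3.138, -0.141, -0.0]
force: [-0.6, -0.5, 2.1]
opening: 0.0198
```

```bash
python3 f.py
```

```text
t 13.35 bal x 0.1 y 3.2 sole z 76.0 mm F [-0.64 -0.46  2.13] M [-0.17 -0.04 -0.  ] op 0.0198
```

Request:
drive_tool:
  plan:
    - {"claw":1,"linear":[0,-0.3,0.02],"angular":[0,0,0]}
    - {"claw":1,"linear":[0,-0.3,0.02],"angular":[0,0,0]}
    - {"claw":1,"linear":[0,-0.3,0.025],"angular":[0,0,0]}

```text
t: 13.72
tool_pos: [0.553, 0.0184, 0.1209]
orientation: [3.138, 0.14, -0.0]
force: [-0.2, -2.5, 1.9]
opening: 0.0199
```

Request:
drive_tool:
  plan:
    - {"claw":1,"linear":[0,0,0],"angular":[0,0,0]}

```text
t: 13.85
tool_pos: [0.553, 0.0187, 0.1208]
orientation: [-3.138, -0.141, 0.0]
force: [0.0, -0.7, 3.0]
opening: 0.02
```

```bash
python3 f.py; python3 - <<'E'
from go import *
from ov import ov
p=read_camera("side")
ov(p,[],"pics/w1.png",(185,305,150,250),6)
E
```

```text
t 13.85 bal x 0.1 y 12.3 sole z 75.2 mm F [ 0.04 -0.7   3.04] M [-0.19 -0.03 -0.01] op 0.02
```

View pics/w1.png

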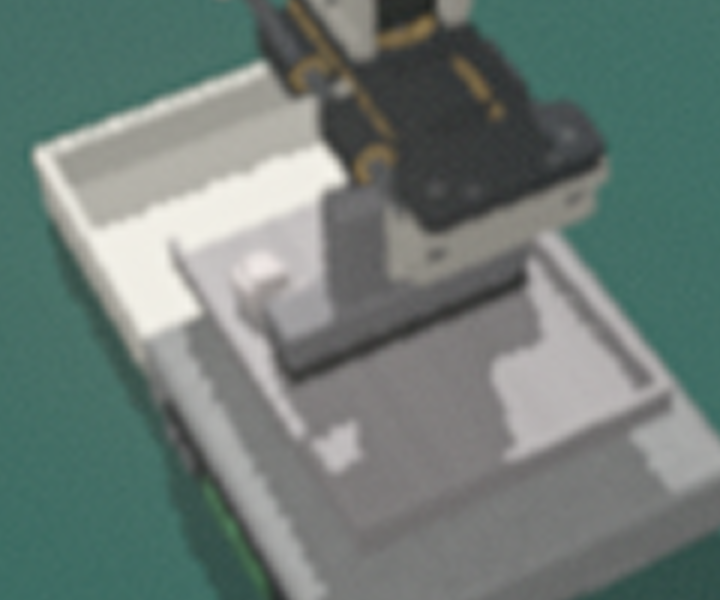

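Request:
drive_tool:
  plan:
    - {"claw":1,"linear":[0,-0.3,0.01],"angular":[0,0,0]}
    - {"claw":1,"linear":[0,-0.3,0.02],"angular":[0,0,0]}
    - {"claw":1,"linear":[0,-0.3,0.02],"angular":[0,0,0]}

```text
t: 14.28
tool_pos: [0.5522, 0.0275, 0.1203]
orientation: [3.138, 0.14, -0.0]
force: [1.0, -1.9, 0.6]
opening: 0.0198
```

Request:
drive_tool:
  plan:
    - {"claw":1,"linear":[0,0,0],"angular":[0,0,0]}

```text
t: 14.4
tool_pos: [0.5521, 0.0277, 0.1203]
orientation: [-3.138, -0.141, 0.0]
force: [0.4, 1.1, 1.5]
opening: 0.02
```

```bash
python3 f.py
```

```text
t 14.40 bal x 0.0 y 21.3 sole z 74.7 mm F [0.42 1.09 1.53] M [-0.07  0.03 -0.  ] op 0.02
```

Request:
drive_tool:
  plan:
    - {"claw":1,"linear":[0,-0.3,0.025],"angular":[0,0,0]}
    - {"claw":1,"linear":[0,-0.3,0.025],"angular":[0,0,0]}
    - {"claw":1,"linear":[0,-0.3,0.025],"angular":[0,0,0]}

```text
t: 14.78
tool_pos: [0.5514, 0.0364, 0.1196]
orientation: [3.138, 0.14, -0.0]
force: [0.7, -2.1, 0.1]
opening: 0.0201
```

Request:
drive_tool:
  plan:
    - {"claw":1,"linear":[0,0,0],"angular":[0,0,0]}

```text
t: 14.9
tool_pos: [0.5514, 0.0367, 0.1196]
orientation: [-3.138, -0.141, 0.0]
force: [0.1, -0.1, 0.6]
opening: 0.0201
```

```bash
python3 f.py
```

```text
t 14.90 bal x 0.1 y 30.3 sole z 74.0 mm F [ 0.12 -0.14  0.64] M [-0.07  0.04  0.04] op 0.0201
```

Request:
drive_tool:
  plan:
    - {"claw":1,"linear":[0,-0.3,0.035],"angular":[0,0,0]}
    - {"claw":1,"linear":[0,-0.3,0.03],"angular":[0,0,0]}
    - {"claw":1,"linear":[0,-0.3,0.025],"angular":[0,0,0]}

```text
t: 15.28
tool_pos: [0.5507, 0.0453, 0.1188]
orientation: [3.138, 0.14, 0.0]
force: [-0.8, -2.3, 0.8]
opening: 0.0199
```

Request:
drive_tool:
  plan:
    - {"claw":1,"linear":[0,0,0],"angular":[0,0,0]}

```text
t: 15.4
tool_pos: [0.5506, 0.0456, 0.1187]
orientation: [-3.138, -0.141, 0.0]
force: [0.4, -0.1, 0.7]
opening: 0.0196
```

```bash
python3 f.py
```

```text
t 15.40 bal x 0.1 y 39.3 sole z 73.1 mm F [ 0.35 -0.11  0.65] M [-0.1  -0.04 -0.04] op 0.0196
```

Request:
drive_tool:
  plan:
    - {"claw":1,"linear":[0,-0.3,0.035],"angular":[0,0,0]}
    - {"claw":1,"linear":[0,-0.3,0.03],"angular":[0,0,0]}
    - {"claw":1,"linear":[0,-0.3,0.025],"angular":[0,0,0]}

```text
t: 15.78
tool_pos: [0.5499, 0.0543, 0.1179]
orientation: [3.138, 0.14, 0.0]
force: [0.4, -2.1, 1.3]
opening: 0.0203
```

Request:
drive_tool:
  plan:
    - {"claw":1,"linear":[0,0,0],"angular":[0,0,0]}

```text
t: 15.9
tool_pos: [0.5498, 0.0546, 0.1178]
orientation: [-3.138, -0.141, -0.0]
force: [0.5, -0.1, 1.4]
opening: 0.0203
```

```bash
python3 f.py; python3 - <<'E'
from go import *
from ov import ov
p=read_camera("side")
ov(p,[],"pics/w2.png",(185,305,140,240),6)
E
```

```text
t 15.90 bal x 0.1 y 48.3 sole z 72.2 mm F [ 0.46 -0.08  1.43] M [-0.15 -0.02 -0.03] op 0.0203
```

View pics/w2.png

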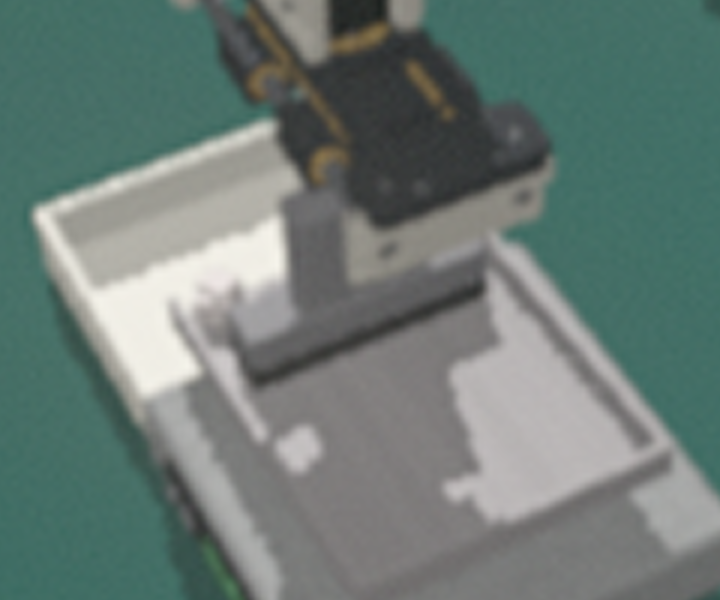

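Request:
drive_tool:
  plan:
    - {"claw":1,"linear":[0,-0.3,0.025],"angular":[0,0,0]}
    - {"claw":1,"linear":[0,-0.3,0.025],"angular":[0,0,0]}
    - {"claw":1,"linear":[0,-0.3,0.025],"angular":[0,0,0]}

```text
t: 16.32
tool_pos: [0.549, 0.0633, 0.1171]
orientation: [3.138, 0.14, -0.0]
force: [-0.3, -1.8, 1.8]
opening: 0.02
```

Request:
drive_tool:
  plan:
    - {"claw":1,"linear":[0,0,0],"angular":[0,0,0]}

```text
t: 16.45
tool_pos: [0.549, 0.0636, 0.117]
orientation: [-3.138, -0.141, 0.0]
force: [-0.3, 0.1, 2.3]
opening: 0.0197
```

```bash
python3 f.py
```

```text
t 16.45 bal x 0.1 y 57.3 sole z 71.4 mm F [-0.26  0.1   2.35] M [-0.15  0.   -0.03] op 0.0197
```

Request:
drive_tool:
  plan:
    - {"claw":1,"linear":[0,-0.3,0.02],"angular":[0,0,0]}
    - {"claw":1,"linear":[0,-0.3,0.02],"angular":[0,0,0]}
    - {"claw":1,"linear":[0,-0.3,0.02],"angular":[0,0,0]}

```text
t: 16.82
tool_pos: [0.5481, 0.0723, 0.1164]
orientation: [-3.138, -0.14, 0.0]
force: [0.6, -1.6, 0.7]
opening: 0.0197
```

Request:
drive_tool:
  plan:
    - {"claw":1,"linear":[0,0,0],"angular":[0,0,0]}

```text
t: 16.95
tool_pos: [0.5481, 0.0726, 0.1164]
orientation: [-3.138, -0.141, 0.0]
force: [-0.2, -0.7, -0.2]
opening: 0.0201
```

```bash
python3 f.py
```

```text
t 16.95 bal x 0.0 y 66.3 sole z 70.8 mm F [-0.21 -0.74 -0.17] M [-0.05 -0.02 -0.03] op 0.0201
```

Request:
drive_tool:
  plan:
    - {"claw":1,"linear":[0,-0.2,0.035],"angular":[0,0,0]}
    - {"claw":1,"linear":[0,-0.2,0.03],"angular":[0,0,0]}
    - {"claw":1,"linear":[0,-0.2,0.02],"angular":[0,0,0]}

```text
t: 17.32
tool_pos: [0.5478, 0.0781, 0.1157]
orientation: [3.138, 0.14, 0.0]
force: [0.4, -2.0, 1.6]
opening: 0.0199
```

Request:
drive_tool:
  plan:
    - {"claw":1,"linear":[0,0,0],"angular":[0,0,0]}

```text
t: 17.45
tool_pos: [0.5477, 0.0783, 0.1157]
orientation: [-3.138, -0.141, -0.0]
force: [0.3, -2.0, 1.5]
opening: 0.0197
```

```bash
python3 f.py
```

```text
t 17.45 bal x 0.2 y 72.1 sole z 70.1 mm F [ 0.3  -2.03  1.52] M [-0.35 -0.04 -0.06] op 0.0197
```

Request:
drive_tool:
  plan:
    - {"claw":1,"linear":[0,-0.3,0.025],"angular":[0,0,0]}
    - {"claw":1,"linear":[0,-0.3,0.02],"angular":[0,0,0]}
    - {"claw":1,"linear":[0,-0.3,0.025],"angular":[0,0,0]}

```text
t: 17.82
tool_pos: [0.5469, 0.0873, 0.1149]
orientation: [-3.138, -0.14, 0.0]
force: [-0.1, -1.9, 1.0]
opening: 0.0201
```

Request:
drive_tool:
  plan:
    - {"claw":1,"linear":[0,0,0],"angular":[0,0,0]}

```text
t: 17.95
tool_pos: [0.5468, 0.0875, 0.1149]
orientation: [-3.138, -0.141, 0.0]
force: [-0.7, -0.5, 1.6]
opening: 0.0201
```

```bash
python3 f.py; python3 - <<'E'
from go import *
from ov import ov
p=read_camera("side")
ov(p,[],"pics/w3.png",(185,305,130,230),6)
E
```

```text
t 17.95 bal x 0.1 y 81.3 sole z 69.3 mm F [-0.68 -0.47  1.62] M [-0.14 -0.08 -0.04] op 0.0201
```

View pics/w3.png

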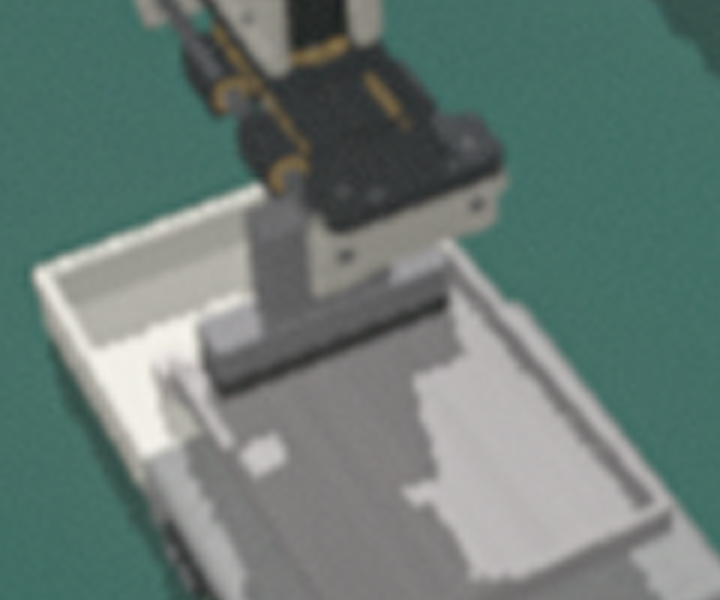

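Request:
drive_tool:
  plan:
    - {"claw":1,"linear":[0,-0.3,0.025],"angular":[0,0,0]}
    - {"claw":1,"linear":[0,-0.3,0.025],"angular":[0,0,0]}
    - {"claw":1,"linear":[0,-0.3,0.02],"angular":[0,0,0]}

```text
t: 18.38
tool_pos: [0.5461, 0.0961, 0.1142]
orientation: [3.138, 0.14, -0.0]
force: [0.4, -2.0, 2.2]
opening: 0.0196
```

Request:
drive_tool:
  plan:
    - {"claw":1,"linear":[0,0,0],"angular":[0,0,0]}

```text
t: 18.5
tool_pos: [0.546, 0.0964, 0.1142]
orientation: [-3.138, -0.141, 0.0]
force: [0.8, 0.1, 0.4]
opening: 0.0198
```

```bash
python3 f.py
```

```text
t 18.50 bal x 0.1 y 90.3 sole z 68.6 mm F [0.84 0.1  0.36] M [-0.09 -0.04 -0.04] op 0.0198
```

Request:
drive_tool:
  plan:
    - {"claw":1,"linear":[0,-0.3,0.03],"angular":[0,0,0]}
    - {"claw":1,"linear":[0,-0.3,0.025],"angular":[0,0,0]}
    - {"claw":1,"linear":[0,-0.3,0.025],"angular":[0,0,0]}

```text
t: 18.88
tool_pos: [0.5452, 0.1051, 0.1134]
orientation: [-3.138, -0.14, 0.0]
force: [0.1, -1.6, 0.9]
opening: 0.0195
```

Request:
drive_tool:
  plan:
    - {"claw":1,"linear":[0,0,0],"angular":[0,0,0]}

```text
t: 19.0
tool_pos: [0.5452, 0.1054, 0.1134]
orientation: [-3.138, -0.141, 0.0]
force: [-0.2, -0.3, 0.8]
opening: 0.0199
```

```bash
python3 f.py; python3 - <<'E'
from go import *
from ov import ov
for n,c in (("side",(185,305,130,230)),("top",(155,300,145,245))):
    p=read_camera(n)
    ov(p,[],f"pics/w4{n}.png",c,5)
E
```

```text
t 19.00 bal x 0.1 y 99.3 sole z 67.8 mm F [-0.17 -0.3   0.81] M [-0.06 -0.07  0.03] op 0.0199
```

View pics/w4side.png

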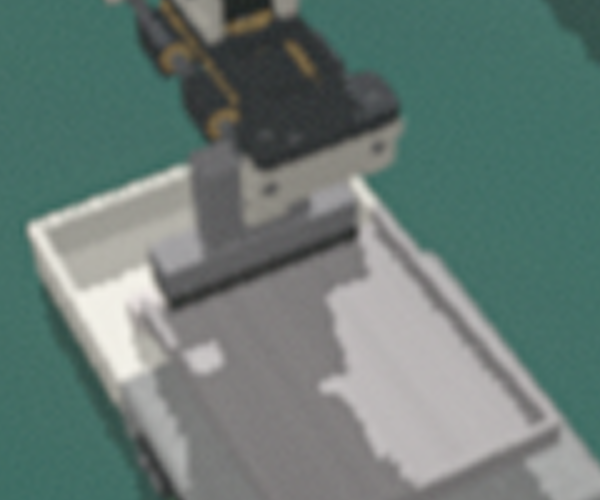

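View pics/w4top.png

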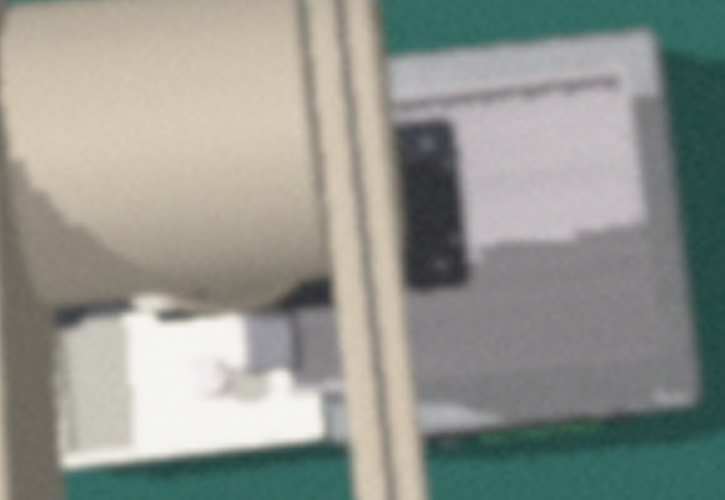

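Request:
drive_tool:
  plan:
    - {"claw":1,"linear":[0,-0.3,0.025],"angular":[0,0,0]}
    - {"claw":1,"linear":[0,-0.3,0.02],"angular":[0,0,0]}
    - {"claw":1,"linear":[0,0,0],"angular":[0,0,0]}
    - {"claw":1,"linear":[0,-0.4,-0.3],"angular":[0,0,0]}
    - {"claw":1,"linear":[0,-0.2,-1],"angular":[0,0,0]}
    - {"claw":1,"linear":[0,0,-2],"angular":[0,0,0]}
    - {"claw":1,"linear":[0,0,-3],"angular":[0,0,0]}
    - {"claw":1,"linear":[0,0,-2],"angular":[0,0,0]}
    - {"claw":1,"linear":[0,0,-1],"angular":[0,0,0]}
    - {"claw":1,"linear":[0,0,0],"angular":[0,0,0]}

```text
t: 20.35
tool_pos: [0.5446, 0.1169, 0.2068]
orientation: [-3.138, -0.14, -0.002]
force: [1.4, 1.0, -2.1]
opening: 0.0199
```

```bash
python3 f.py; python3 - <<'E'
from go import *
from ov import ov
for n,c in (("side",(175,305,110,230)),("top",(155,300,145,245))):
    p=read_camera(n)
    print([(np.round(r["at"],3).tolist(),round(r["p"],2)) for r in search_frame(p,"chip0")])
    ov(p,[],f"pics/w5{n}.png",c,5)
delta((SCR[0],SCR[1],.16),SCR[2])
E
```

```text
t 20.35 bal x 0.5 y 110.8 sole z 161.2 mm F [ 1.44  0.98 -2.09] M [ 0.04 -0.04 -0.02] op 0.0199
[]
[([0.484, 0.14, 0.031], 0.46)]
t 20.55 tool shift cm [-13.32  42.28   4.5 ] turn deg [ 0.02  0.13 11.31] F [-0.65  0.43 -2.47] pos [0.5435 0.1168 0.2046] open 0.0202 q6 1.6
```

View pics/w5side.png

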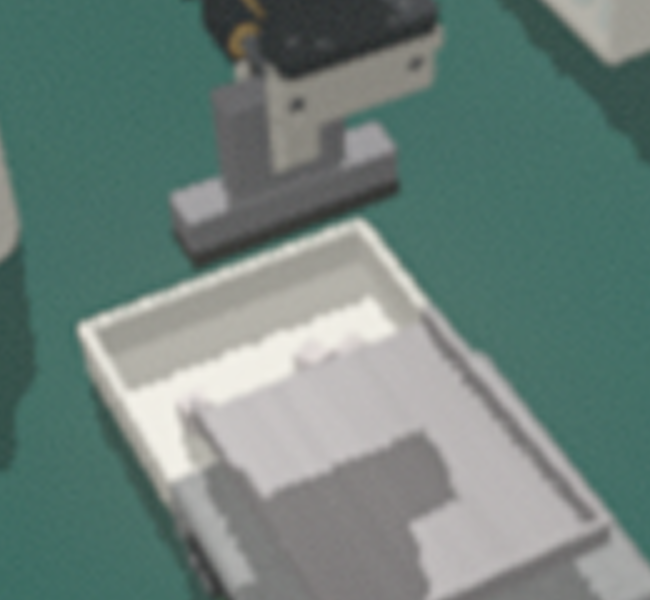

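View pics/w5top.png

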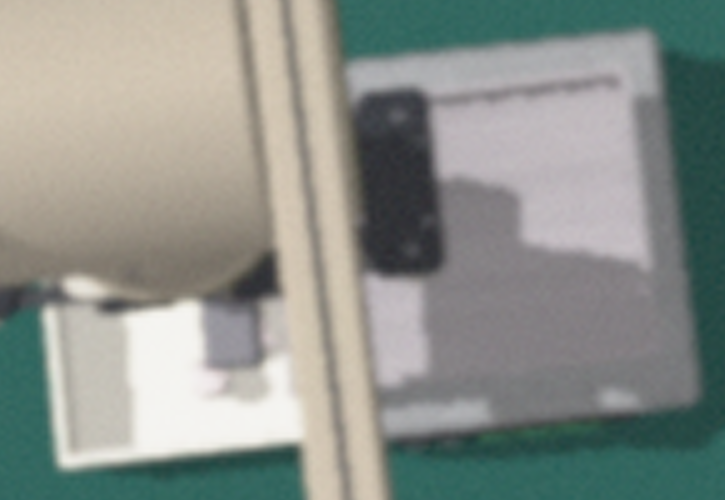

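Request:
drive_tool:
  plan:
    - {"claw":1,"linear":[-0.6,2.0,0],"angular":[0,0,0]}
    - {"claw":1,"linear":[-1.2,4.0,0],"angular":[0,0,0]}
    - {"claw":1,"linear":[-1.6,5.0,0],"angular":[0,0,0]}
    - {"claw":1,"linear":[-1.6,5.0,0],"angular":[0,0,0]}
    - {"claw":1,"linear":[-1.6,5.0,0],"angular":[0,0,0]}
    - {"claw":1,"linear":[-1.6,5.0,0],"angular":[0,0,0]}
    - {"claw":1,"linear":[-1.6,5.0,0],"angular":[0,0,0]}
    - {"claw":1,"linear":[-1.6,5.0,0],"angular":[0,0,0]}
    - {"claw":1,"linear":[-1.2,4.0,0],"angular":[0,0,0]}
    - {"claw":1,"linear":[-0.7,2.3,0],"angular":[0,0,4]}
    - {"claw":1,"linear":[0,0,0],"angular":[0,0,5]}
    - {"claw":1,"linear":[0,0,0],"angular":[0,0,2.3]}

```text
t: 22.05
tool_pos: [0.448, -0.3173, 0.2053]
orientation: [-3.136, 0.175, 0.002]
force: [0.2, -0.3, -2.4]
opening: 0.0199
```

Request:
drive_tool:
  plan:
    - {"claw":1,"linear":[0,0,2],"angular":[0,0,0]}
    - {"claw":1,"linear":[0,0,2.5],"angular":[0,0,0]}
    - {"claw":1,"linear":[0,0,0],"angular":[0,0,0]}
    - {"claw":1,"linear":[0,0,0],"angular":[0,0,0]}

```text
t: 22.55
tool_pos: [0.4492, -0.3163, 0.1609]
orientation: [-3.137, 0.169, 0.001]
force: [0.4, 0.4, -1.8]
opening: 0.0195
```

```bash
python3 f.py; python3 - <<'E'
from go import *
from ov import ov
for n,c in (("side",(165,305,130,270)),("top",(155,300,145,245))):
    p=read_camera(n)
    print([(np.round(r["at"],3).tolist(),round(r["p"],2)) for r in search_frame(p,"chip0")])
    ov(p,[],f"pics/w6{n}.png",c,5)
delta((SCR[0],SCR[1],.0456),SCR[2])
E
```

```text
t 22.55 bal x -133.2 y -312.1 sole z 115.3 mm F [ 0.42  0.43 -1.78] M [0.07 0.02 0.01] op 0.0195
[]
[([0.488, 0.14, 0.03], 0.64), ([0.53, 0.12, 0.02], 0.58), ([0.516, 0.112, 0.023], 0.44), ([0.583, 0.122, 0.023], 0.39)]
t 22.75 tool shift cm [-0.18 -0.05 11.65] turn deg [ 0.06 -0.09  0.03] F [-0.01  0.37 -2.41] pos [ 0.4501 -0.3167  0.1621] open 0.0198 q6 0.97
```

View pics/w6side.png

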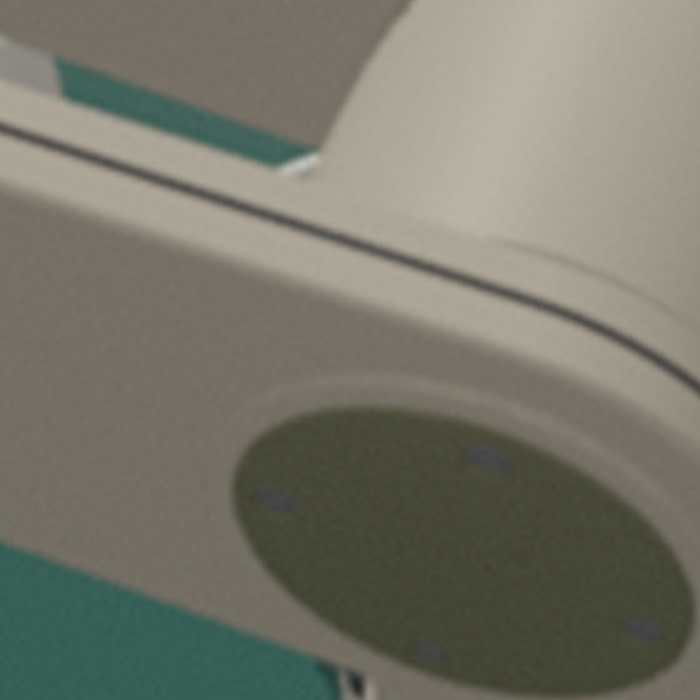

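View pics/w6top.png

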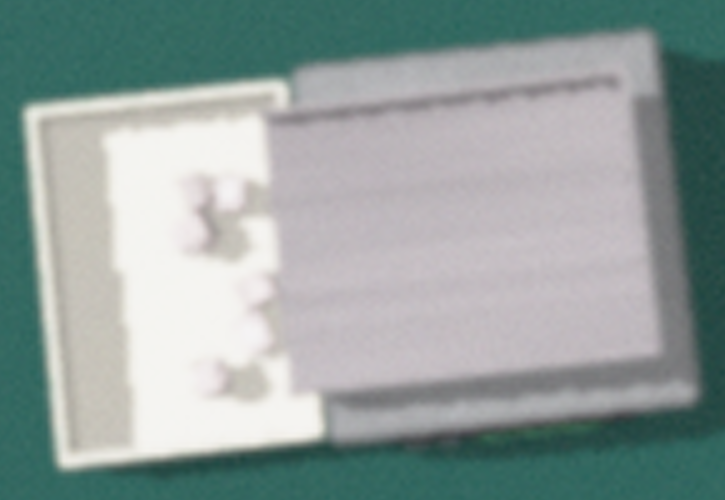

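Request:
drive_tool:
  plan:
    - {"claw":1,"linear":[-0.1,0,1.5],"angular":[0,0,0]}
    - {"claw":1,"linear":[0,0,3],"angular":[0,0,0]}
    - {"claw":1,"linear":[0,0,3],"angular":[0,0,0]}
    - {"claw":1,"linear":[0,0,2],"angular":[0,0,0]}
    - {"claw":1,"linear":[0,0,1],"angular":[0,0,0]}
    - {"claw":1,"linear":[0,0,0.4],"angular":[0,0,0]}
    - {"claw":1,"linear":[0,0,0],"angular":[0,0,0]}
    - {"claw":1,"linear":[0,0,0],"angular":[0,0,0]}

```text
t: 23.75
tool_pos: [0.4491, -0.3167, 0.053]
orientation: [3.136, -0.169, 0.002]
force: [0.8, 0.2, -2.5]
opening: 0.0198
```

```bash
python3 f.py
```

```text
t 23.75 bal x -133.3 y -312.5 sole z 7.4 mm F [ 0.81  0.21 -2.48] M [ 0.01 -0.   -0.  ] op 0.0198
```

Request:
drive_tool:
  plan:
    - {"claw":1,"linear":[0,0,0.25],"angular":[0,0,0]}
    - {"claw":1,"linear":[0,0,0.2],"angular":[0,0,0]}
    - {"claw":1,"linear":[0,0,0.1],"angular":[0,0,0]}
    - {"claw":1,"linear":[0,0,0.05],"angular":[0,0,0]}
    - {"claw":1,"linear":[0,0,0],"angular":[0,0,0]}
    - {"claw":1,"linear":[0,0,0],"angular":[0,0,0]}

```text
t: 24.5
tool_pos: [0.4486, -0.3162, 0.046]
orientation: [3.137, -0.169, 0.0]
force: [0.1, -0.1, -2.2]
opening: 0.0199
```

Request:
drive_tool:
  plan:
    - {"claw":1,"linear":[0,0,0.05],"angular":[0,0,0]}
    - {"claw":1,"linear":[0,0,0],"angular":[0,0,0]}
    - {"claw":1,"linear":[0,0,0],"angular":[0,0,0]}

```text
t: 24.88
tool_pos: [0.4486, -0.3163, 0.0456]
orientation: [3.137, -0.169, 0.0]
force: [0.7, -0.4, -2.1]
opening: 0.0194
```

Request:
drive_tool:
  plan:
    - {"claw":1,"linear":[0,0,0.05],"angular":[0,0,0]}
    - {"claw":1,"linear":[0,0,0],"angular":[0,0,0]}
    - {"claw":1,"linear":[0,0,0],"angular":[0,0,0]}

```text
t: 25.25
tool_pos: [0.4486, -0.3163, 0.0456]
orientation: [3.137, -0.169, 0.0]
force: [-2.7, 1.5, 5.3]
opening: 0.0201
```

Request:
drive_tool:
  plan:
    - {"claw":1,"linear":[0,0,0.03],"angular":[0,0,0]}
    - {"claw":1,"linear":[0,0,0],"angular":[0,0,0]}
    - {"claw":1,"linear":[0,0,0],"angular":[0,0,0]}

```text
t: 25.62
tool_pos: [0.4486, -0.3163, 0.0456]
orientation: [3.137, -0.169, 0.0]
force: [-4.2, 2.5, 8.3]
opening: 0.0198
```

Firm contact at the original height; back off a hair, then release and rise.

Request:
drive_tool:
  plan:
    - {"claw":1,"linear":[0,0,-0.05],"angular":[0,0,0]}
    - {"claw":1,"linear":[0,0,0],"angular":[0,0,0]}
    - {"claw":0.5,"linear":[0,0,0],"angular":[0,0,0]}
    - {"claw":0,"linear":[0,0,0],"angular":[0,0,0]}
    - {"claw":0,"linear":[0,0,0],"angular":[0,0,0]}
    - {"claw":0,"linear":[0,0,0],"angular":[0,0,0]}
    - {"claw":0,"linear":[0,0,0],"angular":[0,0,0]}
    - {"claw":0,"linear":[0,0,0],"angular":[0,0,0]}

```text
t: 26.62
tool_pos: [0.4485, -0.3162, 0.0452]
orientation: [3.137, -0.169, 0.0]
force: [-0.2, 0.2, 0.6]
opening: 0.0756
```

Request:
drive_tool:
  plan:
    - {"claw":0,"linear":[0,0,-1],"angular":[0,0,0]}
    - {"claw":0,"linear":[0,0,-3],"angular":[0,0,0]}
    - {"claw":0,"linear":[0,0,-4],"angular":[0,0,0]}
    - {"claw":0,"linear":[0,0,-4],"angular":[0,0,0]}
    - {"claw":0,"linear":[0,0,-3],"angular":[0,0,0]}
    - {"claw":0,"linear":[-3,3,0],"angular":[0,0,0]}
    - {"claw":0,"linear":[-4,4,0],"angular":[0,0,0]}
    - {"claw":0,"linear":[-4,4,0],"angular":[0,0,0]}
    - {"claw":0,"linear":[-4,4,0],"angular":[0,0,0]}
    - {"claw":0,"linear":[-2,2,0],"angular":[0,0,0]}
    - {"claw":0,"linear":[0,0,0],"angular":[0,0,0]}
    - {"claw":0,"linear":[0,0,0],"angular":[0,0,0]}

```text
t: 28.12
tool_pos: [0.2617, -0.4666, 0.1956]
orientation: [3.137, -0.169, 0.001]
force: [1.4, -0.2, -0.1]
opening: 0.0929
```

```bash
python3 f.py; python3 - <<'E'
from go import *
for n in ("side","top"):
    p=read_camera(n)
    for l in ["scraper","jar","beaker","wash_bottle","chip0"]:
        print(n,l,[(np.round(r["at"],3).tolist(),round(r["p"],2)) for r in search_frame(p,l)][:6])
    cv2.imwrite(f"pics/e_{n}.png",cv2.resize(p["pixels"],None,fx=1.5,fy=1.5)[:,:,::-1])
E
```

```text
t 28.12 bal x -333.4 y -445.1 sole z 150.0 mm F [ 1.36 -0.22 -0.11] M [ 0.04 -0.01 -0.01] op 0.0929
side scraper [([0.444, -0.321, 0.032], 0.95)]
side jar [([0.584, -0.344, 0.087], 0.84)]
side beaker [([0.544, -0.032, 0.07], 0.68), ([0.707, -0.2, 0.052], 0.59)]
side wash_bottle [([0.399, 0.323, 0.095], 0.86)]
side chip0 []
top scraper [([0.451, -0.312, 0.027], 0.68)]
top jar [([0.586, -0.325, 0.086], 0.83), ([0.541, 0.17, 0.008], 0.21)]
top beaker [([0.71, -0.21, 0.042], 0.61)]
top wash_bottle [([0.413, 0.333, 0.111], 0.72), ([0.712, -0.208, 0.043], 0.32)]
top chip0 [([0.56, 0.145, 0.026], 0.58), ([0.511, 0.113, 0.021], 0.54), ([0.551, 0.003, 0.077], 0.52), ([0.531, 0.116, 0.016], 0.49), ([0.451, -0.307, 0.029], 0.47), ([0.488, 0.137, 0.028], 0.44)]
```

View pics/e_side.png

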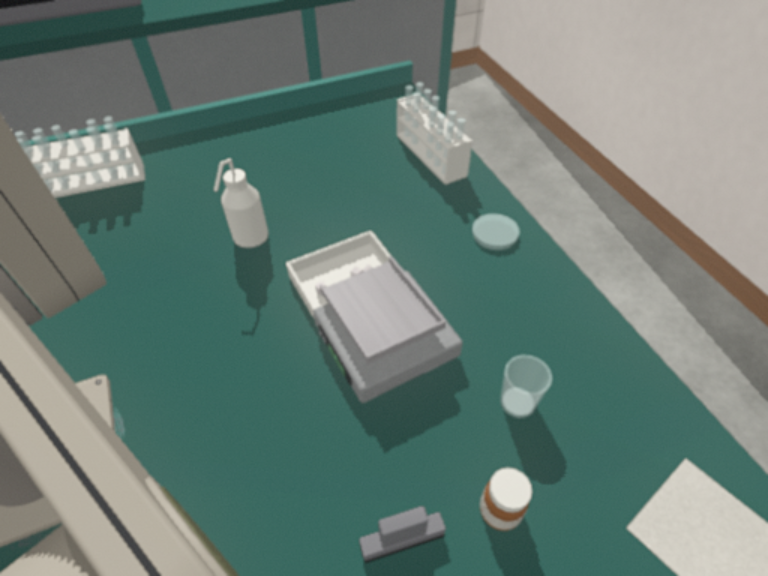

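View pics/e_top.png

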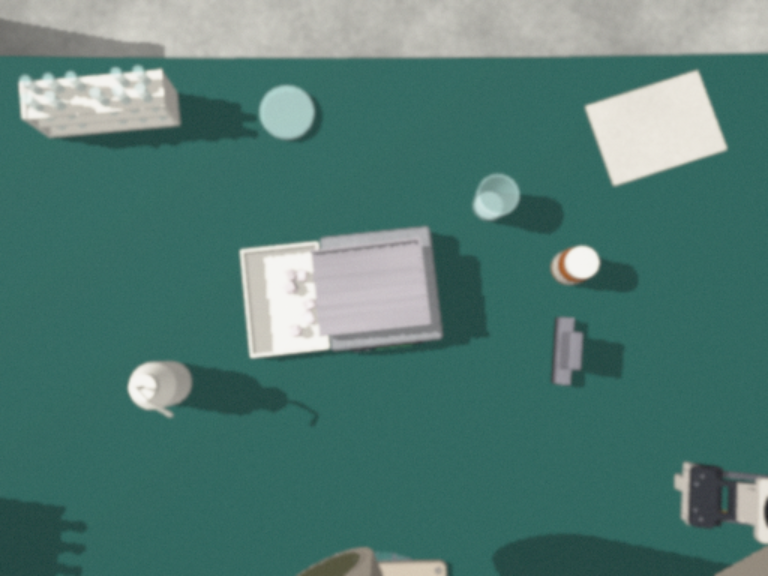

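The scraper stands upright at about pixel (568,350) in the top view. The pan is bare, the chips are in the tray at about (300,300), and the bystanders have not moved. Handing in.

```bash
python3 -c "
from plant import *
print(close_job())"
```

```text
the job is handed in; nothing more can be done
None
```

All six chips are in the white tray, the pan is bare, and the scraper stands upright and released at its old spot on the bench. I handed the job in at about 28 s of the 61 s allowed.

- **Wipe:** I set the foot down at y ≈ −56 mm, where it first touched with the sole about 81 mm above the bench. From there I followed the pan, which slopes down about 0.075 mm per mm, until the foot was past the lip. Contact force was roughly 2–5 N. That is the wrist reading minus the scraper's weight, with about 0.6 N of noise, read at the end of each 6–9 mm step.
- **Setting down:** The scraper pressed the bench with about 10 N for a moment. I backed off 0.5 mm before letting go.
- **Last checks:** In the top view I counted six chips in the tray and none on the pan. The jar, wash bottle and beaker were within about 4 mm of where they started, which is the networks' accuracy.
- **Disagreements:** The chip network never reported all six chips in the tray, giving at most four of them. In the last top view it also made false reports on the bare pan and on the scraper. In the side view it found none, as the pan and the arm mostly hid the tray. The count of six is therefore by eye from the top picture, taken after the wipe and before the scraper was put down.

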